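# Load the scraper and hold out the decorating caddy

## Robot

A 6-joint arm with a two-finger parallel gripper is mounted at the origin on the work surface. World frame = base frame: x ahead of the robot, y to its left, z up, the work surface at z = 0. Lengths are in mm, angles in rad, forces in N, time in s.
With the tool pointing down it reaches from about 275 to 750 mm from the base axis. Payload 10.2 kg.
Tool frame: the origin (TCP) lies between the finger pads; the fingertips stand 17 mm ahead of it and the grasp point (between the pads) lies 2 mm behind it (tips_ahead is the distance from the TCP to the fingertips, in mm); z points along the fingers, y is the line along which they close (so a half turn about z gives the same grasp; the last joint's range is limited). The gripper opens to 85 mm and grips with 20 to 120 N. Pads are 22 mm wide; open, the fingers measure 114 mm over their backs; the gripper's body (76 mm by 85 mm) begins 54 mm behind the grasp point. The pads swing forward as they close: fully open they stand 13 mm farther back than shut.
Start: joints at [-1.337, 0.313, 1.498, -0, 1.331, -0.223], TCP at [231.555, -471.183, 248.294] pointing down, gripper open.
Joint ranges: [-2.94, 2.94], [-0.97, 2.17], [0.19, 2.56], [-1.23, 4.37], [0.02, 3.11], [-2.88, 2.88]. Speed limits (rad/s): [2.39, 2.39, 3.01, 3.14, 3.14, 3.14].

## Interface

Orientations are given as a unit quaternion [w, x, y, z].
In Python, from rig import sense, capture, finish_job, boxes_of, tips_ahead gives the robot as it stands.
- The arm moves only by the tool drive_tool, never from a script. Its argument "commands" is text: rows parted by semicolons, each of 7 numbers parted by spaces: the shift along the world's x, y, z in units of 0.1 m (1.0 is 0.1 m), then the turn, a rotation vector about the world's x, y, z in units of pi/4 rad (1.0 is pi/4 rad), then the opening in per cent of the stroke, from 0 (shut) to 100 (fully open). A call has 1 to 20 rows; each row shifts and turns the commanded pose from where the row before left it; what a row does not reach is not made up. A row lasts 1/12 s, in which the tool goes at most 41.7 mm and 7.16 degrees, less where a joint would pass 70% of its speed; a pose out of reach is approached as far as the arm can. A call with a number of a shift or a turn outside -1 to 1 is refused whole. A call with a gripper value outside its range is refused whole. The fingers move at their own pace and stop on an object; "force" is the grip in N (left out, the last holds). Time passes only in rows, so rows that do not move let the fingers close. It gives the time, the measured TCP pose, the force, the opening and the grip force at its end, in the units of the state.
- sense(): the state, without advancing time (a new reading comes with each control period).
- capture(name): name is "side" or "top" or "wrist"; returns a dict with "pixels" (420x560x3 uint8, blue, green, red), "fov_y" (degrees; the focal length in pixels is half the picture's height over the tangent of half this angle, whatever the lens; pixels are square), "cx", "cy" (the principal point, pixels), "k1" (the pictures are not rectified: a ray, as slopes to the right and down, at radius r is drawn at 1 + k1 r^2 times it, then the intrinsics apply), "position" and "attitude" of the camera in the world; the wrist camera has in their place "tool_from_camera" (4x4, takes a point from camera to tool coordinates, whose origin is the TCP and whose axes are the flange's). Camera axes: x right, y down, z forward; pixel columns grow to the right and rows downward; lengths in mm; the calibration is good to about 2 mm. A picture is of the moment at which its call begins: read the wrist's pose just before it. There is no depth.
- finish_job(): hands the job in; it is judged then, once.
Trained networks look in a picture, given as the dict that the camera call returned (one of the last four; its "shot" number tells which), for a name from the list of things; names that differ only in an ending like _2 or _b are one class to them, and where a whole thing is asked for, a point or a joint stands for the part that bears it (a point fixed in the world has none). Each returns a list of dicts, best first, with "confidence" (0 to 1); they miss things now and then, are a little off and sometimes report something else, mostly with a low value. They report only what shows in the picture. A call takes as long as a camera call.
- boxes_of(picture, name): "position" ([column, row] in pixels, amid what is visible of it).
The state is a dict: "time_s": time; "joints": joint angles; "dq": joint speeds; "tau": joint torques, N m; "eef_pos": TCP position; "ee_rot": TCP orientation; "force": force on the tool from outside, world axes, zero at the start; "wrist_torque": the same for the moment, N m; "grip_width": opening from 0.0 (shut) to 1.0 (fully open); "grip_force": force on a finger pad.
Only numpy, scipy, OpenCV 4.12 (cv2) and the standard library are available. Lean on these libraries where they do the work, as an engineer would, in place of code of your own. Each camera call takes 0.05 s, during which the arm holds its last target. There are 200 camera calls.

## Task

The decorator wants the slip-coated ball and her scraper: lift the flat scraper out of the bench tool block, slide it blade-down all the way into the slot on the wooden caddy and let go of it. Then pick the caddy up by its crossbar and carry it over to the cork mat without tipping it, so that the loose ball stays in its pocket; never touch the ball, whose slip is still soft, and leave the other things on the bench where they stand. Finish while still holding the caddy, level and at rest above the middle of the mat, with about 12 cm of air under it, for her to take from you.

Things in the scene. Friction and masses are not known exactly. Their poses are not given: they have to be found in the camera images.
- scraper_grip (a point): Centre of the wooden handle of the scraper, a rigid flat tool 135 mm long, standing blade down in the bench tool block. Flat-faced handle 14 mm thick (this point's x axis), 26 mm wide (y), 70 mm long (z, up); below it a flat steel blade 3 mm thick (x), 30 mm wide (y), 65 mm long. This point is 100 mm above the blade's end and 35 mm below the top.
- scraper_tip (a point): Middle of the scraper's square-cut blade end, 100 mm below scraper_grip, with the same axes. The scraper is the same either way round; weight about 65 g. It can lean up to about 6 degrees in its slots.
- tray_slot (a point): Mouth centre of the caddy's empty slot: 7 mm wide (this point's x), 36 mm long (y), 3 mm chamfers, 44 mm straight down (-z) to the caddy's floor, in a pale wooden block 40 (x) by 56 (y) by 44 mm high. It lies 50 mm along -x, 62 mm along -y and 82 mm below tray_handle, 53 mm above the caddy's underside. With the scraper home its blade end is 44 mm below this point.
- tray_handle (a point): Crossbar centre of the caddy, a wooden carrying tray 240 (x) by 200 mm (y), loose on the bench, 0.4 to 0.6 kg. Axes: x along the crossbar, y across, z up. Flat-sided bar 20 mm wide (y), 22 mm high, 194 mm long, between posts 14 (x) by 26 mm (y), 146 mm high, 104 mm either side. This point is 135 mm above the underside; floor 9 mm thick, edge strips 8 mm high.
- tray_pocket (a point): Where the ball's centre is when it sits in the middle of its pocket: 55 mm along +y and 101 mm below tray_handle. The pocket is a cork ring on the caddy's floor, 44 mm inside and 64 mm outside diameter, 6 mm high.
- ball_center (a point): Centre of the ball, 50 mm in diameter, about 60 g, grey with white patches, lying loose in the caddy's pocket, where it can roll about 6 mm to any side; its top is 59 mm above the caddy's underside. It climbs out if the caddy is tipped by 35 to 40 degrees.
- mat: Cork mat fixed to the bench at the decorator's place, 260 mm (x) by 200 mm (y), 4 mm thick; origin at the centre of its underside on the bench, z up.
- tool_block: Bench tool block, wood, fixed, 70 mm (x) by 120 mm (y) by 50 mm high; origin at the centre of its underside. The scraper stands in a slot 7 mm (x) by 36 mm (y), 40 mm deep, centred 28 mm along -y; the brush stands in a round hole 38 mm along +y.
- brush: Bystander: small brush 130 mm long, red handle, standing loosely in the tool block's round hole, its top 140 mm above the bench; origin at its lower end.
- jar: Bystander: closed glaze jar 84 mm in diameter, 120 mm high; origin at the centre of its underside.
- tin: Bystander: white tin 60 mm in diameter with a 68 mm metal lid, 66 mm high; origin at the centre of its underside.
- bowl: Bystander: white porcelain bowl 90 mm across the rim, 42 mm high; origin at the centre of its underside.

How it is judged (in metres and radians):
On the way, in this order (a step that is already met when the one before it is completed fails the run):
1. the scraper is fully down in the caddy's slot and let go of, the caddy still standing on the bench (z of scraper_tip in the frame of tray_slot below -0.036 m and x of scraper_tip in the frame of tray_slot between -0.008 and 0.008 m and y of scraper_tip in the frame of tray_slot between -0.01 and 0.01 m and angle between the z axis of scraper_tip and the z axis of tray_slot, either way round below 0.2 rad and angle between the x axis of scraper_tip and the x axis of tray_slot, either way round below 0.35 rad and contact force between the fingers and scraper below 0.05 N and height (world z) of tray_handle below 0.145 m), for 0.2 s.
2. the caddy is lifted clear of the bench with scraper and ball aboard (z of scraper_tip in the frame of tray_slot below -0.036 m and x of scraper_tip in the frame of tray_slot between -0.008 and 0.008 m and y of scraper_tip in the frame of tray_slot between -0.01 and 0.01 m and angle between the z axis of scraper_tip and the z axis of tray_slot, either way round below 0.2 rad and angle between the x axis of scraper_tip and the x axis of tray_slot, either way round below 0.35 rad and distance between ball_center and tray_pocket below 0.015 m and contact force between the fingers and scraper below 0.05 N and height (world z) of tray_handle above 0.165 m and contact force between the fingers and tray above 1 N), for 0.2 s.
At the end, for the whole second after the job is handed in: Still gripped: crossbar centre within 60 mm of the mat centre (horizontally) and 205 to 335 mm above the bench; caddy level within 0.12 rad and at rest; ball within 15 mm of its seat, not rolling about; scraper let go in the caddy slot, blade end at least 36 mm below its mouth (z of scraper_tip in the frame of tray_slot below -0.036 m and x of scraper_tip in the frame of tray_slot between -0.008 and 0.008 m and y of scraper_tip in the frame of tray_slot between -0.01 and 0.01 m and angle between the z axis of scraper_tip and the z axis of tray_slot, either way round below 0.2 rad and angle between the x axis of scraper_tip and the x axis of tray_slot, either way round below 0.35 rad and distance between ball_center and tray_pocket below 0.015 m and contact force between the fingers and scraper below 0.05 N and horizontal distance between tray_handle and mat below 0.06 m and height (world z) of tray_handle between 0.205 and 0.335 m and angle between tray_handle's own z axis and vertical below 0.12 rad and linear speed of tray below 0.03 m/s and angular speed of tray below 0.2 rad/s and linear speed of ball below 0.1 m/s and contact force between the fingers and tray above 1 N); the arm keeps its last pose, push and grip.
It fails at once if the ball is touched by the robot (contact force between any of the arm, the fingers and ball above 0.2 N).
It fails at once if the caddy is tipped by more than 0.35 rad (20 degrees) (angle between tray_handle's own z axis and vertical above 0.35 rad).
It fails at once if the ball leaves its pocket (distance between ball_center and tray_pocket above 0.02 m).
It fails at once if the jar, tin, bowl or brush is moved by more than 30 mm or knocked over (distance of any of jar, tin, bowl, brush from where it was at the start of the episode above 0.03 m or angle between any of jar, tin, bowl, brush's own z axis and vertical above 0.5 rad).
It also fails if it takes over 70 s, if anything falls off the work surface, if the arm or the gripper's body presses on something with over 40 N, if the wrist force passes 120 N, or if a joint passes its speed limit or range.

## Working session

There is one attempt and no reset: what is moved stays moved. The work goes in short steps, Python scripts to look and compute and a tool call to move; the robot and the scene stay as the last step left them, time stands still between calls to the robot, and variables do not carry over. Pictures are saved under pics/ and viewed, at most 12 in all, crops included, and the job is handed in when it is done.

Besides the shell and the picture viewer there is one more tool, called after "Request:" by a JSON object that holds its "op" and its "data", one argument or row to a line. drive_tool: Moves the arm, as the interface text tells. Shifts and turns lie within -1 to 1; 1 stands for 0.1 m of shift or pi/4 rad of turn. Its arguments: {"type":"object","properties":{"commands":{"type":"string"},"force":{"type":"number"}},"required":["commands"]}

```bash
mkdir -p pics; ls; cat > h.py <<'E'
import numpy as np,cv2
from rig import sense,capture,finish_job,boxes_of,tips_ahead
from scipy.spatial.transform import Rotation as R
def q(w): return R.from_quat([w[1],w[2],w[3],w[0]])
def cam(p,s=None):
    if 'position' in p:
        a=np.array(p['attitude'],float)
        M=a if a.shape==(3,3) else q(a).as_matrix()
        return M,np.array(p['position'],float)
    T=np.array(p['tool_from_camera']);Rt=q(s['ee_rot']).as_matrix()
    return Rt@T[:3,:3],Rt@T[:3,3]+np.array(s['eef_pos'])
def K(p):
    f=p['pixels'].shape[0]/2/np.tan(np.radians(p['fov_y'])/2)
    return np.array([[f,0,p['cx']],[0,f,p['cy']],[0,0,1.]]),np.array([p['k1'],0,0,0.])
def ray(p,px,s=None):
    k,d=K(p);u=cv2.undistortPoints(np.array([[px]],float),k,d)[0,0]
    M,o=cam(p,s);return o,M@np.array([u[0],u[1],1])
def at_z(p,px,z,s=None):
    o,d=ray(p,px,s);return o+d*(z-o[2])/d[2]
def proj(p,X,s=None):
    M,o=cam(p,s);k,d=K(p)
    r=cv2.Rodrigues(M.T)[0]
    return cv2.projectPoints(np.array(X,float).reshape(-1,1,3),r,-M.T@o,k,d)[0][:,0]
def tri(*rays):
    A=0;b=0
    for o,d in rays:
        d=d/np.linalg.norm(d);P=np.eye(3)-np.outer(d,d);A=A+P;b=b+P@o
    return np.linalg.solve(A,b)
E
cat > a.py <<'E'
from h import *
s=sense();print(s)
P={}
for n in ('top','side','wrist'):
    p=capture(n);P[n]=p;cv2.imwrite(f'pics/{n}0.png',p['pixels'])
    print(n,{k:v for k,v in p.items() if k!='pixels'})
    for o in ['scraper_grip','scraper_tip','tray_slot','tray_handle','tray_pocket','ball_center','mat','tool_block','brush','jar','tin','bowl']:
        print(o,[(np.round(b['position'],1),round(b['confidence'],2)) for b in boxes_of(p,o)[:2]])
E
python3 a.py
```

```text
pics
{'time_s': 0.0, 'joints': array([-1.33743910e+00,  3.13461639e-01,  1.49845267e+00,  2.45144560e-09,
        1.33100548e+00, -2.23399956e-01]), 'dq': array([-5.29119910e-05,  1.06364321e-05,  3.89384057e-04,  9.04787171e-05,
        3.23211526e-04,  6.92796176e-04]), 'tau': array([ 1.16278465e-03, -4.12264359e+01, -2.59747678e+01, -1.13654767e-04,
        4.01874713e-03,  1.33593650e-05]), 'eef_pos': array([ 231.47776347, -470.94491095,  247.72324315]), 'ee_rot': array([-6.63556911e-04,  9.74034545e-01,  2.26398466e-01, -3.30244604e-06]), 'force': array([ 0.4682439 , -0.42027063,  0.22279541]), 'wrist_torque': array([-0.03780605,  0.03564407, -0.04665632]), 'grip_force': 0.0, 'grip_width': 1.0007722967929285}
top {'fov_y': 50.606003842348514, 'cx': 276.94711992697177, 'cy': 207.14190416025653, 'k1': 0.043873542171645206, 'position': array([473.55444817,  -8.46823693, 956.47475727]), 'attitude': array([ 0.05353925, -0.69827294,  0.71138846, -0.05894842]), 'shot': 1}
scraper_grip []
scraper_tip [(array([282.7, 289.3]), 0.5)]
tray_slot [(array([394.6, 267.4]), 0.77)]
tray_handle [(
[... 1056 characters left out ...]
76)]
bowl [(array([184.6, 231.4]), 0.83), (array([347.1, 201.8]), 0.3)]
wrist {'fov_y': 67.72079121668216, 'cx': 278.7403089109074, 'cy': 210.28666683849934, 'k1': -0.026839863111026204, 'tool_from_camera': array([[ 1.20710541e-03, -9.44946185e-01, -3.27223548e-01,
         8.61574149e+01],
       [ 9.99998922e-01,  8.67203869e-04,  1.18464310e-03,
         9.61194649e-01],
       [-8.35654448e-04, -3.27224625e-01,  9.44946213e-01,
        -1.27224001e+02],
       [ 0.00000000e+00,  0.00000000e+00,  0.00000000e+00,
         1.00000000e+00]]), 'shot': 3}
scraper_grip []
scraper_tip []
tray_slot []
tray_handle []
tray_pocket []
ball_center []
mat []
tool_block []
brush []
jar []
tin []
bowl []
```

View pics/top0.png

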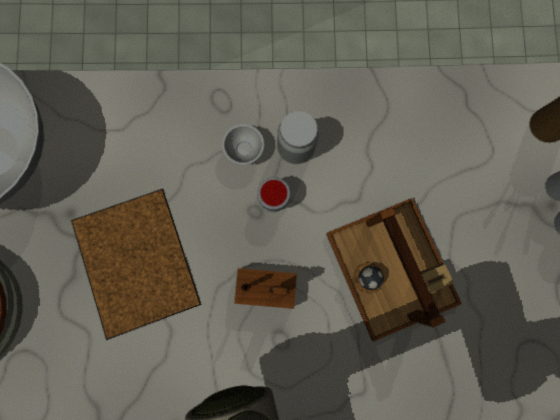

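View pics/side0.png

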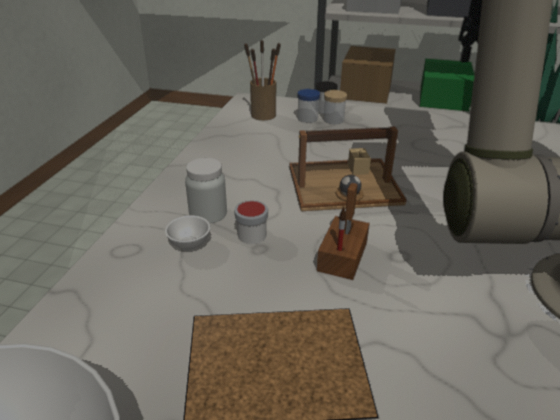

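The top view (up = +x, left = +y) shows the caddy corners at (327,234), (412,199), (459,304), (372,339), with the ball at (371,278) and the slot block near (437,277). The tool block is at (266,288) with the scraper at its right end (brush at left, ~(245,287)), and the mat corners are (163,190), (199,304), (107,338), (73,222). The side view agrees: jar, tin and bowl stand beyond the block, clear of the route.

```bash
cat > b.py <<'E'
from h import *
p=capture('top')
def show(n,pts,z):
    X=np.array([at_z(p,a,z) for a in pts]);print(n,X.mean(0).round(1),X[:,:2].round(0).tolist())
    return X
t=show('tray',[(327,234),(412,199),(459,304),(372,339)],17)
# x axis dir: from corner2->1.. long edges
for i,j in((3,0),(2,1)): e=t[j]-t[i];print('len',np.linalg.norm(e),'ang',np.degrees(np.arctan2(e[1],e[0])))
for i,j in((1,0),(2,3)): e=t[j]-t[i];print('len',np.linalg.norm(e),'ang-90',np.degrees(np.arctan2(e[1],e[0]))-90)
b=show('bar',[(382,215),(430,320)],146);e=b[0]-b[1];print(np.linalg.norm(e),np.degrees(np.arctan2(e[1],e[0])))
show('ball',[(371,278.5)],34)
m=show('mat',[(163,190),(199,304),(107,338),(73,222)],4)
e=m[0]-m[1];print(np.linalg.norm(e),np.degrees(np.arctan2(e[1],e[0])))
k=show('block',[(237,268),(297,270),(294,307),(236,304)],50)
e=k[0]-k[1];print(np.linalg.norm(e),np.degrees(np.arctan2(e[1],e[0]))-90)
for n,a,z in(('jar',(298,128),120),('bowl',(244,145),42),('tin',(274,194),66)):show(n,[a],z)
from PIL import Image
E
python3 b.py 2>/dev/null
python3 - <<'E'
from h import *
im=cv2.imread('pics/top0.png')
a=cv2.resize(im[250:320,220:320],None,fx=4,fy=4,interpolation=2);b=cv2.resize(im[190:350,310:470],None,fx=2.4,fy=2.4,interpolation=2)
c=np.zeros((400,800,3),np.uint8);c[:280,:400]=a;c[:384,410:794]=b;cv2.imwrite('pics/z.png',np.clip(c*1.8,0,255).astype(np.uint8))
E
```

```text
tray [ 491.6 -255.5   17. ] [[565.0, -122.0], [637.0, -307.0], [416.0, -388.0], [349.0, -205.0]]
len 231.2294057686317 ang 21.097129240902692
len 235.14606747951885 ang 20.048617904859377
len 198.31535834210848 ang-90 21.305407729056512
len 194.03679511977214 ang-90 20.165061003187276
bar [ 491.2 -245.7  146. ] [[586.0, -209.0], [397.0, -282.0]]
202.27581800677103 21.23618378016918
ball [ 470.2 -206.6   34. ] [[470.0, -207.0]]
mat [514.2 283.6   4. ] [[669.0, 230.0], [424.0, 149.0], [361.0, 336.0], [602.0, 419.0]]
257.10637636914294 18.220350349714124
block [457.1   8.2  50. ] [[496.0, 66.0], [490.0, -55.0], [417.0, -47.0], [425.0, 68.0]]
121.21940982553281 -2.990509835088517
jar [764.3 -60.5 120. ] [[764.0, -60.0]]
bowl [755.6  50.7  42. ] [[756.0, 51.0]]
tin [643.8 -11.2  66. ] [[644.0, -11.0]]
```

View pics/z.png

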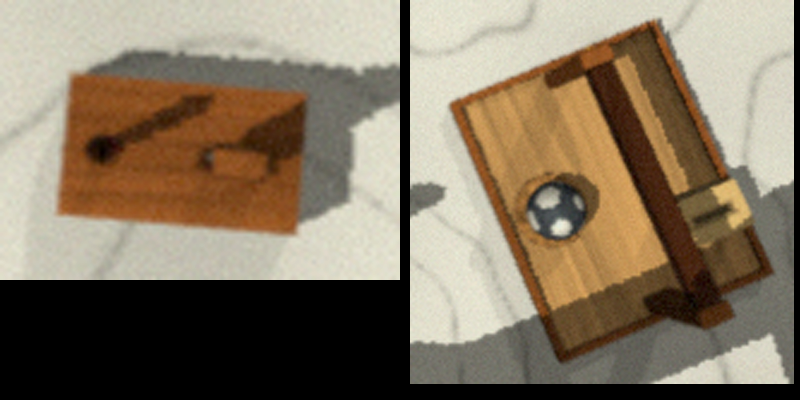

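The crop shows the scraper handle top at about (280,290) in the full top picture and the brush at (245,287). The empty slot's dark line sits at about (435,277) on the pale block, and the ball at (371,278). Next I'll take a close wrist look above the slot.

Request:
{"op": "drive_tool", "data": {
  "commands": "0.29 0.18 -0.06 0 0 -0.015 100;0.29 0.18 -0.06 0 0 -0.015 100;0.29 0.18 -0.06 0 0 -0.015 100;0.29 0.18 -0.06 0 0 -0.015 100;0.29 0.18 -0.06 0 0 -0.015 100;0.29 0.18 -0.06 0 0 -0.015 100;0.29 0.18 -0.06 0 0 -0.015 100;0.29 0.18 -0.06 0 0 -0.015 100;0 0 0 0 0 0 100;0 0 0 0 0 0 100;0 0 0 0 0 0 100"
}}

```text
time_s: 2.92
eef_pos: [463.2, -327.5, 200.4]
ee_rot: [0.0, 0.984, 0.18, -0.0]
force: [-0.6, -1.3, 0.2]
grip_width: 0.998
grip_force: 0.0
```

```bash
python3 - <<'E'
from h import *
s=sense();p=capture('wrist');print(s['eef_pos'],s['joints'])
cv2.imwrite('pics/w1.png',p['pixels'])
import pickle;pickle.dump((s,p),open('w1.pkl','wb'))
E
```

```text
[ 463.21987163 -327.51099974  200.35431039] [-8.21757892e-01  4.44705430e-01  1.43733311e+00 -3.41118662e-04
  1.25953836e+00  3.86442796e-01]
```

View pics/w1.png

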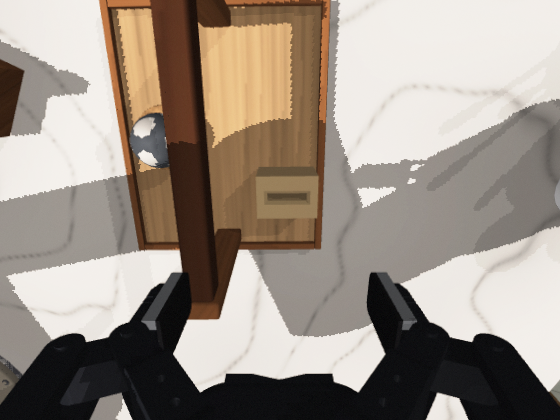

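The wrist view shows the slot mouth at about (287,197), with its block's front edge from (257,217) to (318,218). The bar runs from about (178,0) to (203,310), and the caddy's near-right corner is at (321,248).

```bash
python3 - <<'E'
from h import *
import pickle
s,p=pickle.load(open('w1.pkl','rb'))
w=lambda a,z:at_z(p,a,z,s)
print('slot',w((287,197),53))
def ang(a,b,z):
    e=w(a,z)-w(b,z);return np.linalg.norm(e),np.degrees(np.arctan2(e[1],e[0]))
print(ang((257,217),(318,218),53),ang((330,5),(321,248),17),ang((139,248),(321,248),17),ang((198,0),(218,300),146), ang((155,0),(188,302),146))
print('corner',w((321,248),17), w((139,248),17),'bar', w((203,310),146))
# predicted slot/handle from corner fits
im=p['pixels'][150:260,230:350];cv2.imwrite('pics/z2.png',cv2.resize(im,None,fx=5,fy=5,interpolation=2))
g=cv2.cvtColor(im,7).astype(int);print(g[46,25:100:1]);print(g[15:75,57])
t=capture('top');print('scr top',at_z(t,(220+240/4,250+158/4),145),at_z(t,(280,290),145))
E
```

```text
slot [ 470.0566487  -334.22566519   53.        ]
(np.float64(57.129380463959436), np.float64(109.82487143577433)) (np.float64(231.65161857618895), np.float64(21.35507809264225)) (np.float64(200.3590069607694), np.float64(110.8868204877712)) (np.float64(177.04236307084813), np.float64(20.568101138946346)) (np.float64(178.96954690264423), np.float64(20.89910452063019))
corner [ 419.26557469 -395.13261036   17.        ] [ 347.83296068 -207.93989328   17.        ] bar [ 398.38380369 -297.14612904  146.        ]
[ 94 107 116 120 122 119 120 121 118 107 104 104  84  66  65  65  63  65
  65  64  64  63  64  66  62  63  65  65  63  64  62  65  64  63  64  63
  61  63  62  64  65  64  64  65  64  64  65  66  66  64  63  73  92  95
  96 116 120 118 118 120 119 120 107  73  58  59  58  57 134 147 148 148
 148 146 150]
[ 93  90  75  76  75  76  76  75  77  75  80 102 121 121 120 121 120 119
 120 120 120 120 119 122 120 116 107 100  81  65  64  64  67  75  76  85
 100  99 102 108 121 122 120 119 120 120 120 121 118 120 119 118 118 104
  83  82  83  83  84  84]
scr top [454.0883785  -18.56644112 145.        ] [453.20900887 -18.54858685 145.        ]
```

Request:
{"op": "drive_tool", "data": {
  "commands": "-0.007 0.257 0.04 0 0 0.123 100;-0.007 0.257 0.04 0 0 0.123 100;-0.007 0.257 0.04 0 0 0.123 100;-0.007 0.257 0.04 0 0 0.123 100;-0.007 0.257 0.04 0 0 0.123 100;-0.007 0.257 0.04 0 0 0.123 100;-0.007 0.257 0.04 0 0 0.123 100;-0.007 0.257 0.04 0 0 0.123 100;-0.007 0.257 0.04 0 0 0.123 100;-0.007 0.257 0.04 0 0 0.123 100;-0.007 0.257 0.04 0 0 0.123 100;-0.007 0.257 0.04 0 0 0.123 100;0 0 0 0 0 0 100;0 0 0 0 0 0 100;0 0 0 0 0 0 100"
}}

```text
time_s: 4.27
eef_pos: [455.1, -19.7, 248.4]
ee_rot: [0.0, 0.725, 0.689, -0.0]
force: [-0.4, 0.1, -0.7]
grip_width: 1.003
grip_force: 0.0
```

```bash
python3 - <<'E'
from h import *
s=sense();p=capture('wrist');print(s['eef_pos'],s['joints'],s['ee_rot'])
cv2.imwrite('pics/w2.png',p['pixels'])
import pickle;pickle.dump((s,p),open('w2.pkl','wb'))
E
```

```text
[455.05251631 -19.72906437 248.3736555 ] [-3.01363883e-01  1.58664011e-01  1.69396716e+00 -3.05489542e-04
  1.28860914e+00 -2.50055840e-01] [ 2.25357595e-04  7.24982957e-01  6.88766767e-01 -4.21102172e-05]
```

View pics/w2.png

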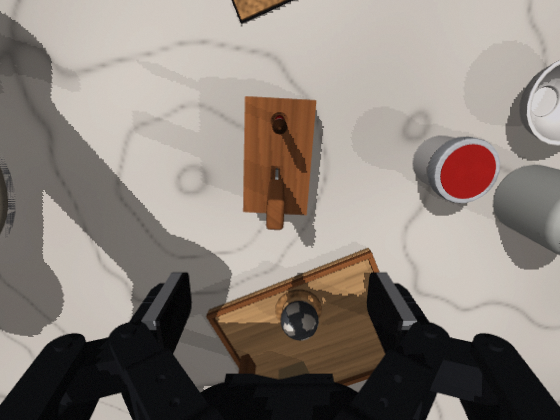

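The scraper handle shows at about (275,190)–(275,229), leaning slightly, with the brush at (279,123) and the tin at (468,170). I'll zoom in for the handle's top face.

```bash
python3 - <<'E'
from h import *
import pickle
s,p=pickle.load(open('w2.pkl','rb'))
im=p['pixels'][90:240,235:325];cv2.imwrite('pics/z3.png',cv2.resize(im,None,fx=4,fy=4,interpolation=2))
def P(C,yaw): 
    c,n=np.cos(np.radians(yaw)),np.sin(np.radians(yaw));pts=[]
    for z in(145,75):
        for x,y in((-7,-13),(7,-13),(7,13),(-7,13)): pts.append((C[0]+c*x-n*y,C[1]+n*x+c*y,z))
    return proj(p,pts,s)
for C in((455,-20),): print(P(C,-3).round(1))
for a,z in (((244,97),50),((316,101),50),((313,215),50),((244,212),50)): print(at_z(p,a,z,s))
E
```

```text
[[267.1 231.1]
 [284.7 231.2]
 [285.  200.1]
 [266.8 200. ]
 [269.5 204. ]
 [283.4 204.1]
 [283.6 178.9]
 [269.4 178.9]]
[427.66470548  70.83638946  50.        ]
[498.20229322  63.57557075  50.        ]
[493.44947661 -55.85284356  50.        ]
[417.44570329 -48.51309519  50.        ]
```

View pics/z3.png

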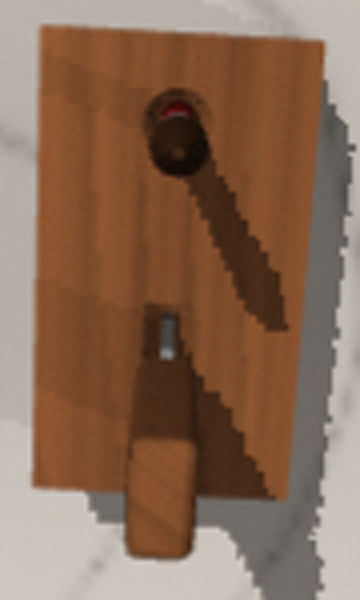

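The handle's top face spans (266–284, 199–229), which puts it at (454.5, -19.3) with the gripper already centred on it. I'll go down and grasp it.

Request:
{"op": "drive_tool", "data": {
  "commands": "0 0 -0.21 0 0 0 60;0 0 -0.21 0 0 0 60;0 0 -0.21 0 0 0 60;0 0 -0.21 0 0 0 60;0 0 -0.21 0 0 0 60;0 0 -0.21 0 0 0 60;0 0 0 0 0 0 60;0 0 0 0 0 0 0;0 0 0 0 0 0 0;0 0 0 0 0 0 0;0 0 0 0 0 0 0;0 0 0 0 0 0 0;0 0 0 0 0 0 0;0 0 0 0 0 0 0;0 0 0 0 0 0 0",
  "force": 35
}}

```text
time_s: 5.57
eef_pos: [454.8, -19.0, 123.6]
ee_rot: [0.0, 0.724, 0.69, -0.0]
force: [-5.3, -0.9, 7.6]
grip_width: 0.161
grip_force: 33.7
```

Request:
{"op": "drive_tool", "data": {
  "commands": "0 0 0.1 0 0 0 0;0 0 0.2 0 0 0 0;0 0 0.23 0 0 0 0;0 0 0.23 0 0 0 0;0 0 0.23 0 0 0 0;0 0 0.23 0 0 0 0;0 0 0.23 0 0 0 0;0 0 0.23 0 0 0 0;0.015 -0.315 0 0 0 0.0525 0;0.015 -0.315 0 0 0 0.0525 0;0.015 -0.315 0 0 0 0.0525 0;0.015 -0.315 0 0 0 0.0525 0;0.015 -0.315 0 0 0 0.0525 0;0.015 -0.315 0 0 0 0.0525 0;0.015 -0.315 0 0 0 0.0525 0;0.015 -0.315 0 0 0 0.0525 0;0.015 -0.315 0 0 0 0.0525 0;0.015 -0.315 0 0 0 0.0525 0;0 0 0 0 0 0 0;0 0 0 0 0 0 0"
}}

```text
time_s: 7.23
eef_pos: [469.8, -334.9, 290.5]
ee_rot: [0.0, 0.569, 0.823, 0.0]
force: [0.2, 1.5, -0.8]
grip_width: 0.161
grip_force: 34.3
```

```bash
python3 - <<'E'
from h import *
s=sense();p=capture('wrist');print(s['eef_pos'],s['joints'],s['ee_rot'],s['force'])
t=capture('side');
c=np.zeros((420,780,3),np.uint8);c[:,:460]=p['pixels'][:,50:510];c[:,460:]=t['pixels'][0:420,200:520]
cv2.imwrite('pics/w3.png',c)
import pickle;pickle.dump((s,p,t),open('w3.pkl','wb'))
E
```

```text
[ 469.76618897 -334.92668432  290.48485974] [-8.22370148e-01  4.04978610e-01  1.25924405e+00  5.55388202e-05
  1.47721783e+00 -1.18349199e+00] [8.02552253e-05 5.68630332e-01 8.22593179e-01 1.05765789e-05] [ 0.15548477  1.50471247 -0.84168904]
```

View pics/w3.png

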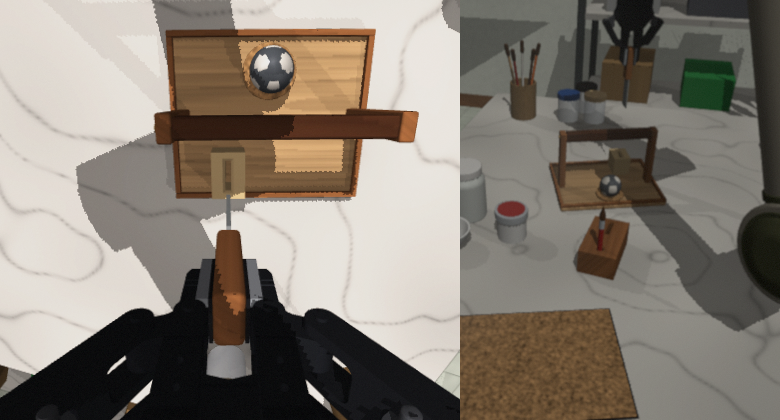

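The scraper is held upright, with its blade tip in the wrist picture at about (278,197). The slot's dark line is at about (277,173), directly ahead of it. I'll check both against the model.

```bash
python3 - <<'E'
from h import *
import pickle
s,p,t=pickle.load(open('w3.pkl','rb'))
e=s['eef_pos']
yaw=np.radians(20.8);ux=np.array([np.cos(yaw),np.sin(yaw),0]);uy=np.array([-ux[1],ux[0],0])
S=np.array([470.3,-334.3,53])
print('slot ends y+/-18',proj(p,[S,S+18*uy,S-18*uy,S+20*ux+28*uy,S-20*ux+28*uy],s).round(1))
tip=e+[0,0,-113.6]
print('tip',proj(p,[tip,tip+15*uy,tip-15*uy,tip+1.5*ux+15*uy,tip-1.5*ux+15*uy],s).round(1))
cv2.imwrite('pics/w3z.png',cv2.resize(p['pixels'][140:250,240:315],None,fx=5,fy=5,interpolation=2))
E
```

```text
slot ends y+/-18 [[277.8 175.8]
 [277.7 160.7]
 [277.8 190.4]
 [295.  152.2]
 [260.5 152.2]]
tip [[276.4 210.3]
 [276.3 192.6]
 [276.4 227.4]
 [278.2 192.6]
 [274.4 192.6]]
```

View pics/w3z.png

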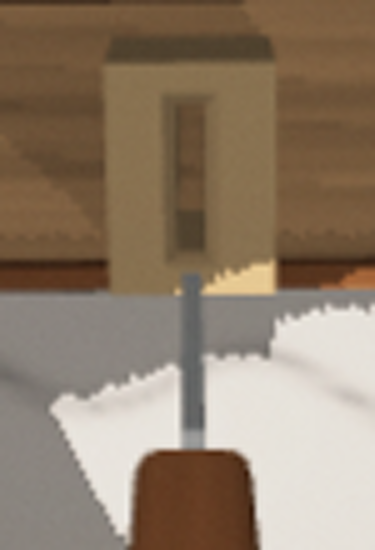

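Request:
{"op": "drive_tool", "data": {
  "commands": "-0.016 0.016 -0.15 0 0 0 0;0 0 -0.2 0 0 0 0;0 0 -0.2 0 0 0 0;0 0 -0.2 0 0 0 0;0 0 -0.2 0 0 0 0;0 0 -0.2 0 0 0 0;0 0 0 0 0 0 0;0 0 0 0 0 0 0;0 0 -0.05 0 0 0 0;0 0 -0.05 0 0 0 0;0 0 -0.05 0 0 0 0;0 0 -0.05 0 0 0 0;0 0 -0.05 0 0 0 0;0 0 0 0 0 0 0"
}}

```text
time_s: 8.5
eef_pos: [468.2, -331.9, 149.2]
ee_rot: [-0.001, 0.568, 0.823, 0.0]
force: [-0.8, 0.5, -0.5]
grip_width: 0.162
grip_force: 34.3
```

Request:
{"op": "drive_tool", "data": {
  "commands": "0 0 -0.05 0 0 0 0;0 0 -0.05 0 0 0 0;0 0 -0.05 0 0 0 0;0 0 -0.05 0 0 0 0;0 0 -0.05 0 0 0 0;0 0 0 0 0 0 0;0 0 0 0 0 0 0"
}}

```text
time_s: 9.08
eef_pos: [468.5, -332.1, 125.0]
ee_rot: [-0.0, 0.568, 0.823, 0.0]
force: [-0.4, -0.3, -1.4]
grip_width: 0.16
grip_force: 34.3
```

Request:
{"op": "drive_tool", "data": {
  "commands": "0 0 -0.02 0 0 0 0;0 0 0 0 0 0 0;0 0 0 0 0 0 50;0 0 0 0 0 0 50;0 0 0 0 0 0 50;0 0 0 0 0 0 50;0 0 0 0 0 0 50;0 0 0 0 0 0 50;0 0 0.2 0 0 0 50;0 0 0.2 0 0 0 50;0 0 0.3 0 0 0 50;0 0 0.3 0 0 0 50;0 0 0 0 0 0 50;0 0 0 0 0 0 50"
}}

```text
time_s: 10.25
eef_pos: [468.9, -332.5, 224.6]
ee_rot: [0.002, 0.568, 0.823, -0.0]
force: [0.3, -0.5, -1.2]
grip_width: 0.505
grip_force: 0.0
```

```bash
python3 - <<'E'
from h import *
s=sense();p=capture('wrist');print(s['eef_pos'],s['ee_rot'])
yaw=np.radians(20.8);ux=np.array([np.cos(yaw),np.sin(yaw),0]);uy=np.array([-ux[1],ux[0],0])
S=np.array([470.3,-334.3,53])
for z in (144,):print('scraper top corners if home',proj(p,[S+[0,0,z-53]+a*ux+b*uy for a,b in((-7,13),(7,13),(7,-13),(-7,-13))],s).round(1))
print('block',proj(p,[S+a*ux+b*uy for a,b in((-20,28),(20,28))],s).round(1))
H=S-np.array([0,0,53])+50*ux+62*uy;print('handle',H,'bar',proj(p,[H+[0,0,146]+a*ux+b*uy for a in(-111,111) for b in (-10,10)],s).round(1))
cv2.imwrite('pics/w4.png',p['pixels'])
E
```

```text
[ 468.89687852 -332.49418471  224.64240935] [ 1.51924301e-03  5.67694025e-01  8.23238162e-01 -3.38431438e-04]
scraper top corners if home [[266.9 210.9]
 [286.8 210.9]
 [286.4 244.4]
 [267.3 244.4]]
block [[256.5 164.7]
 [298.1 164.8]]
handle [ 495.02465215 -258.58545994    0.        ] bar [[184.1 155.9]
 [181.1 124.5]
 [517.8 157.1]
 [525.2 126.3]]
```

View pics/w4.png

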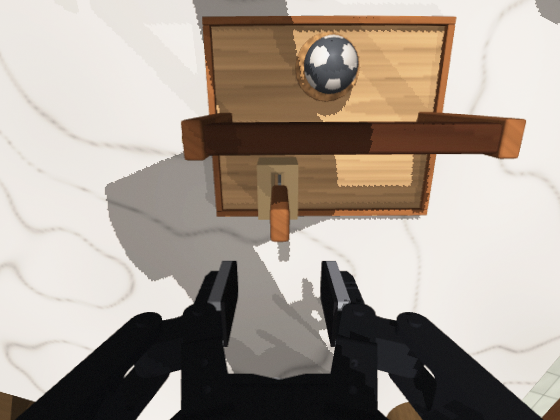

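The scraper's top is at (279,225) against a predicted (277,228) when home, so it is seated. The ball is in its pocket at (331,65) and the bar lies where expected. Next I'll turn and go over the bar's centre.

Request:
{"op": "drive_tool", "data": {
  "commands": "0.019 0.053 0 0 0 -0.143 70;0.019 0.053 0 0 0 -0.143 70;0.019 0.053 0 0 0 -0.143 70;0.019 0.053 0 0 0 -0.143 70;0.019 0.053 0 0 0 -0.143 70;0.019 0.053 0 0 0 -0.143 70;0.019 0.053 0 0 0 -0.143 70;0.019 0.053 0 0 0 -0.143 70;0.019 0.053 0 0 0 -0.143 70;0.019 0.053 0 0 0 -0.143 70;0.019 0.053 0 0 0 -0.143 70;0.019 0.053 0 0 0 -0.143 70;0.019 0.053 0 0 0 -0.143 70;0.019 0.053 0 0 0 -0.143 70;0 0 0 0 0 0 70;0 0 0 0 0 0 70"
}}

```text
time_s: 11.63
eef_pos: [494.9, -257.7, 222.2]
ee_rot: [-0.001, 0.983, 0.182, -0.001]
force: [0.3, 1.1, -0.2]
grip_width: 0.699
grip_force: 0.0
```

```bash
python3 - <<'E'
from h import *
s=sense();p=capture('wrist');print(s['eef_pos'],s['joints'])
yaw=np.radians(20.8);ux=np.array([np.cos(yaw),np.sin(yaw),0]);uy=np.array([-ux[1],ux[0],0])
H=np.array([495,-258.6,0])
a=2*np.degrees(np.arctan2(s['ee_rot'][2],s['ee_rot'][1]));print('a',a,'off',(s['eef_pos']-H)@ux,(s['eef_pos']-H)@uy)
im=p['pixels'].copy()
for q_ in proj(p,[H+[0,0,146]+a*ux+b*uy for a in(20,60,95) for b in(-10,10)],s): cv2.circle(im,tuple(int(v) for v in q_.round()),2,(0,255,0),-1)
cv2.imwrite('pics/w5.png',im)
E
```

```text
[ 494.89272233 -257.7244403   222.154169  ] [-6.90063100e-01  4.06744561e-01  1.43492458e+00 -7.35299215e-05
  1.30194340e+00  5.15202201e-01]
a 20.9445081889673 off 0.21063142805287602 0.8565907386764116
```

View pics/w5.png

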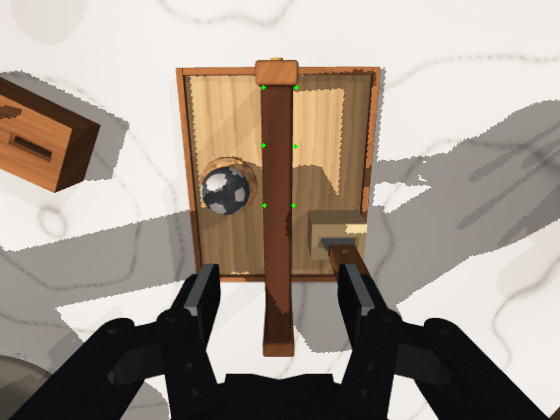

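The bar lies centred between the fingers (columns 262–296, matching the model), and the ball is at (225,190), clear of them. I'll lower and grip.

Request:
{"op": "drive_tool", "data": {
  "commands": "0 -0.005 -0.15 0 0 0 50;0 0 -0.2 0 0 0 50;0 0 -0.2 0 0 0 50;0 0 -0.2 0 0 0 50;0 0 -0.13 0 0 0 50;0 0 0 0 0 0 50;0 0 0 0 0 0 50;0 0 0 0 0 0 0;0 0 0 0 0 0 0;0 0 0 0 0 0 0;0 0 0 0 0 0 0;0 0 0 0 0 0 0;0 0 0 0 0 0 0;0 0 0 0 0 0 0;0 0 0 0 0 0 0",
  "force": 100
}}

```text
time_s: 12.93
eef_pos: [495.5, -258.7, 136.7]
ee_rot: [0.001, 0.984, 0.18, 0.001]
force: [-1.7, 2.1, 6.1]
grip_width: 0.214
grip_force: 98.9
```

Request:
{"op": "drive_tool", "data": {
  "commands": "0 0 0.05 0 0 0 0;0 0 0.08 0 0 0 0;0 0 0.1 0 0 0 0;0 0 0.1 0 0 0 0;0 0 0.1 0 0 0 0;0 0 0.1 0 0 0 0;0 0 0.12 0 0 0 0;0 0 0.15 0 0 0 0;0 0 0.18 0 0 0 0;0 0 0.2 0 0 0 0;0 0 0.2 0 0 0 0;0 0 0.18 0 0 0 0;0 0 0.15 0 0 0 0;0 0 0.1 0 0 0 0;0 0 0.06 0 0 0 0;0 0 0.03 0 0 0 0;0 0 0 0 0 0 0;0 0 0 0 0 0 0;0 0 0 0 0 0 0"
}}

```text
time_s: 14.52
eef_pos: [495.0, -258.4, 324.4]
ee_rot: [-0.001, 0.984, 0.18, -0.001]
force: [0.4, 0.4, -7.1]
grip_width: 0.213
grip_force: 98.1
```

```bash
python3 - <<'E'
from h import *
s=sense();t=capture('side');p=capture('wrist')
print(s['eef_pos'],s['ee_rot'],s['force'],s['wrist_torque'])
c=np.zeros((420,800,3),np.uint8);c[:,:400]=p['pixels'][:,80:480];c[:,400:]=t['pixels'][:,150:550];cv2.imwrite('pics/w6.png',c)
tp=capture('top')
for n in('mat',):print([(b['position'],b['confidence'], at_z(tp,b['position'],4)) for b in boxes_of(tp,n)])
E
```

```text
[ 494.98957238 -258.36311115  324.37114599] [-6.82050766e-04  9.83688412e-01  1.79878671e-01 -5.54340596e-04] [ 0.37803276  0.36838173 -7.06176982] [ 0.09657552 -0.09630405 -0.00968376]
[([135.1, 263.8], 0.98, array([510.63187345, 284.80927008,   4.        ]))]
```

View pics/w6.png

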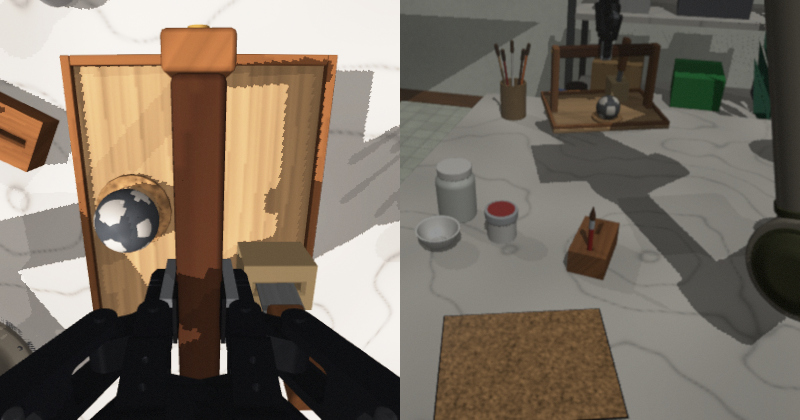

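The caddy hangs level, the ball sits in its pocket at about (127,222) in the wrist half, and the scraper is in its slot. I'll carry it over high enough to clear the brush.

Request:
{"op": "drive_tool", "data": {
  "commands": "0.007 0.05 0 0 0 0 0;0.007 0.1 0 0 0 0 0;0.007 0.15 0 0 0 0 0;0.007 0.2 0 0 0 0 0;0.007 0.25 0 0 0 0 0;0.008 0.28 0 0 0 0 0;0.008 0.28 0 0 0 0 0;0.008 0.28 0 0 0 0 0;0.008 0.28 0 0 0 0 0;0.008 0.28 0 0 0 0 0;0.008 0.28 0 0 0 0 0;0.008 0.28 0 0 0 0 0;0.008 0.28 0 0 0 0 0;0.008 0.28 0 0 0 0 0;0.008 0.28 0 0 0 0 0;0.008 0.28 0 0 0 0 0;0.008 0.28 0 0 0 0 0;0.008 0.28 0 0 0 0 0;0.008 0.28 0 0 0 0 0"
}}

```text
time_s: 16.3
eef_pos: [508.6, 211.1, 325.6]
ee_rot: [-0.0, 0.984, 0.18, 0.0]
force: [0.3, -0.7, -6.4]
grip_width: 0.216
grip_force: 98.1
```

Request:
{"op": "drive_tool", "data": {
  "commands": "0.007 0.25 0 0 0 0 0;0.007 0.2 0 0 0 0 0;0.007 0.15 0 0 0 0 0;0.007 0.1 0 0 0 0 0;0 0.05 0 0 0 0 0;0 0 0 0 0 0 0;0 0 -0.03 0 0 0 0;0 0 -0.06 0 0 0 0;0 0 -0.1 0 0 0 0;0 0 -0.12 0 0 0 0;0 0 -0.12 0 0 0 0;0 0 -0.1 0 0 0 0;0 0 -0.08 0 0 0 0;0 0 -0.05 0 0 0 0;0 0 -0.02 0 0 0 0;0 0 0 0 0 0 0;0 0 0 0 0 0 0;0 0 0 0 0 0 0;0 0 0 0 0 0 0;0 0 0 0 0 0 0"
}}

```text
time_s: 17.97
eef_pos: [512.7, 283.6, 257.6]
ee_rot: [-0.0, 0.984, 0.18, 0.0]
force: [1.3, -0.7, -7.5]
grip_width: 0.215
grip_force: 98.2
```

Request:
{"op": "drive_tool", "data": {
  "commands": "0 0 0 0 0 0 0;0 0 0 0 0 0 0;0 0 0 0 0 0 0;0 0 0 0 0 0 0;0 0 0 0 0 0 0;0 0 0 0 0 0 0;0 0 0 0 0 0 0;0 0 0 0 0 0 0;0 0 0 0 0 0 0;0 0 0 0 0 0 0;0 0 0 0 0 0 0;0 0 0 0 0 0 0"
}}

```text
time_s: 18.97
eef_pos: [512.7, 283.5, 257.3]
ee_rot: [-0.0, 0.984, 0.18, 0.0]
force: [1.0, -0.4, -7.4]
grip_width: 0.215
grip_force: 98.2
```

```bash
python3 - <<'E'
from h import *
s=sense();p=capture('wrist');t=capture('side')
print(s['eef_pos'],s['ee_rot'],s['force'],s['grip_force'],np.abs(s['dq']).max())
c=np.zeros((420,800,3),np.uint8);c[:,:400]=p['pixels'][:,80:480];c[:,400:]=t['pixels'][:,100:500];cv2.imwrite('pics/w7.png',c)
E
```

```text
[512.66082758 283.51517654 257.29804022] [-1.51818000e-06  9.83684370e-01  1.79902918e-01  1.10850141e-05] [ 0.95251968 -0.35799944 -7.35594265] 98.16826343536377 0.003852108439513982
```

View pics/w7.png

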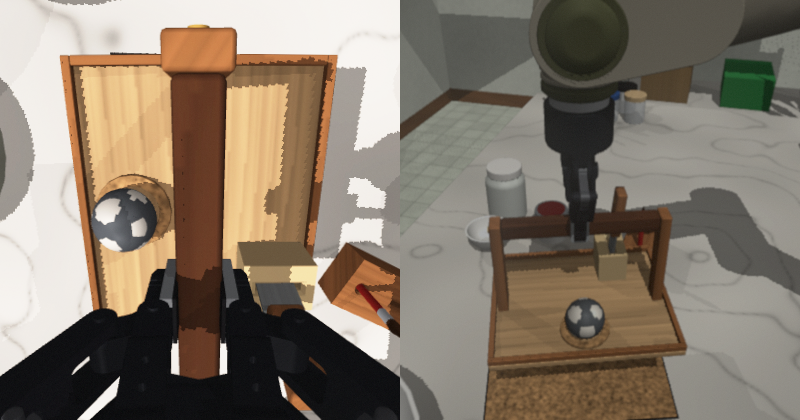

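The caddy is level and at rest above the mat, with the ball in its pocket at (585,319) in the side half and the scraper in its slot. I'm handing in.

```bash
python3 -c "from rig import finish_job;print(finish_job())"
```

```text
the job is handed in; nothing more can be done
None
```

I've handed the job in: the scraper is in the caddy's slot and released, and the arm is holding the caddy level and still about 12 cm above the middle of the mat, with the ball in its pocket. The hand-in gave no verdict.

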